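# Fit and lock the camera on the microscope's photo port

## Task

Take the small blue camera out of its foam case, put its sleeve fully down into the photo port on top of the microscope, and lock it there by turning the slim black knurled ring clockwise (seen from above) until it grips the sleeve firmly, but do not overtighten it. While you work, do not touch the white fixed collars just above and below the ring with the fingers, do not force the camera, and leave everything else where it is.

Things in the scene. Friction and masses are not known exactly. Their poses are not given: they have to be found in the camera images.
- microscope: white stereo microscope, foot 250 x 190 mm, fixed. Origin on the table under the photo port's axis; x runs from the eyepieces to the column, z up. Head 100 mm wide, its top 188 mm above the table; the eyepieces (-x side, 60 to 140 mm from the port axis) rise to 208 mm; the column (32 mm thick, 235 mm high) stands 115 mm from the axis on the +x side.
- port_mouth (a point): centre of the photo port's open mouth on top of the microscope, 250 mm above the table: the flat top of the upper collar, on which the camera's flange comes to rest. Round upright bore 25.6 mm wide, clear for 31 mm. Stacked on one axis from below: lower collar, clamp ring, upper collar.
- ring_centre (a point): point on the port axis at mid-height of the clamp ring, 237.5 mm above the table. The ring is black, knurled, 54 mm in diameter and 11 mm high (232 to 243 mm). Clockwise seen from above it tightens. Its start varies: it turns 0.4 to 1.3 rad before its shoe grips the sleeve; that point is not measured, it must be felt. Drag holds it where it is let go.
- lower_collar: white fixed collar below the ring, 62 mm in diameter, from the head's top up to 231.5 mm above the table: it stands out 4 mm beyond the ring. Origin as the microscope's.
- upper_collar: white fixed collar above the ring, 44 mm in diameter, 243.5 to 250 mm above the table: it stands back 5 mm from the ring. Origin as the microscope's.
- shoe: nylon shoe inside the port, hidden, driven onto the sleeve by the ring, 8 mm per rad. Origin fixed in the port's wall, +x side, 20 mm from the axis. The ring turns with an even drag of 0.15 N m; once the sleeve is gripped its torque climbs by about 1 N m per rad (held still, the drag can mask part of it). A climb of 0.1 to 0.2 N m is firm, 0.28 is too tight (35 N on the sleeve).
- camera: upright wireless camera, 65 to 105 g, round about z. Origin at the sleeve's lower end; from there up: metal sleeve 23 mm in diameter, 0 to 26 mm (foot chamfered 2 mm); flange 36 mm wide, 26 to 30 mm; blue body 30 mm wide, 30 to 54 mm. It starts with its sleeve in the foam's hole, flange on the foam. Fully in the port, its origin is 26 mm below the mouth; 1.3 mm of play all round until clamped.
- case: open orange case, fixed, 142 x 132 mm, with dark foam 36 mm high; origin on the table under the foam's hole (28 mm wide, 30 mm deep). The lid stands up to 135 mm at 75 to 115 mm on the case's +x side.
- stage_plate: 96-well plate 127 x 85 x 14 mm on the microscope's foot, under the head; leave alone. Origin under its centre.
- spare_plate: clear 96-well plate 127 x 85 x 14 mm on the table; leave alone. Origin under its centre.
- tip_box: blue pipette tip box 120 x 82 x 62 mm; leave alone. Origin under its centre.
- reagent_box: white carton with a green band, 120 x 160 x 75 mm; leave alone. Origin under its centre.
- glove_box: white, blue and red glove carton 125 x 240 x 70 mm; leave alone. Origin under its centre.
- pipette: grey pipette 280 mm long lying along its x axis, 30 mm high; leave alone. Origin under its middle.
- dust_cap: black round cap of the port, 50 mm wide, 12 mm high, lying on the table; leave alone. Origin under its centre.
Things that resemble listed ones, but are neither listed nor needed, are in the scene too. What is meant by the camera is not red, and is the smaller of those in its own colour.

How it is judged:
At the end, for the whole second after the job is handed in: Camera upright (within 0.06 rad) in the port, its origin within 3 mm of the port axis and at least 24 mm below the mouth (fully in is 26), at rest, and the shoe pressing its sleeve with more than 8 N (35 N is too much) (horizontal distance between camera and port_mouth below 0.003 m and z of camera in the frame of port_mouth below -0.024 m and angle between camera's own z axis and vertical below 0.06 rad and contact force between shoe and camera above 8 N and linear speed of camera below 0.01 m/s); the robot touches nothing.
It fails at once if the ring is overtightened: the shoe presses the sleeve with more than 35 N (contact force between shoe and camera above 35 N).
It fails at once if the fingers touch the fixed collar below the ring (contact force between the fingers and lower_collar above 1 N).
It fails at once if the fingers touch the fixed collar above the ring (contact force between the fingers and upper_collar above 1 N).
It fails at once if the camera is forced into or against the port with more than 25 N before it is clamped (contact force between shoe and camera below 4 N and (contact force between camera and upper_collar above 25 N or contact force between camera and lower_collar above 25 N)).
It fails at once if a bystander is moved by more than 15 mm (distance of any of stage_plate, spare_plate, tip_box, reagent_box, glove_box, pipette, dust_cap from where it was at the start of the episode above 0.015 m).
It also fails if it takes over 64 s, if anything falls off the work surface, if the arm or the gripper's body presses on something with over 40 N, if the wrist force passes 120 N, or if a joint passes its speed limit or range.

## Robot

A 6-joint arm with a two-finger parallel gripper is mounted at the origin on the work surface. World frame = base frame: x ahead of the robot, y to its left, z up, the work surface at z = 0. Lengths are in m, angles in rad, forces in N, time in s.
With the tool pointing down it reaches from about 0.35 to 0.85 m from the base axis. Payload 8.1 kg.
Tool frame: the origin (TCP) lies at the very end of the fingers, on their centre line; the grasp point (between the pads) lies 19 mm behind it; z points along the fingers, y is the line along which they close (so a half turn about z gives the same grasp; the last joint's range is limited). The gripper opens to 93 mm and grips with 3 to 60 N. Pads are 15 mm wide; open, the fingers measure 128 mm over their backs; the gripper's body (75 mm by 188 mm) begins 65 mm behind the grasp point.
Start: joints at [1.19, 0.13, 1.488, -0, 1.523, -0.085], TCP at [0.175, 0.574, 0.219] pointing down, gripper open.
Joint ranges: [-2.96, 2.96], [-0.89, 2.26], [0.02, 2.5], [-1.34, 4.48], [0, 2.73], [-2.66, 2.66]. Speed limits (rad/s): [2.39, 2.39, 2.79, 3.14, 3.14, 3.14].

## Interface

Orientations are given as a rotation vector (axis times angle).
In Python, from plant import robot gives the robot as it stands. The module is installed in compiled form; this text tells all that it offers.
- The arm moves only by the tool play_rows, never from a script. Its argument "increments" is text: rows parted by semicolons, each of 5 numbers parted by spaces: the shift along the tool's x, y, z in mm, then the turn about the tool's z in degrees, then the closure, from -1 (fully open) to 1 (shut). In form: dx dy dz yaw claw; .... A call has 1 to 20 rows; each row is the pose to reach, as a shift and turn from the pose commanded when the call began, along the tool's axes at that moment; what a row does not reach only later rows make up. A row lasts 1/10 s, in which the tool goes at most 50 mm and 8.59 degrees, less where a joint would pass 70% of its speed; a pose out of reach is approached as far as the arm can. A call with a gripper value outside its range is refused whole. The fingers move at their own pace and stop on an object; "force" is the grip in N (left out, the last holds). Time passes only in rows, so rows that repeat a pose let the fingers close. It gives the time, the measured TCP pose, the force, the opening and the grip force at its end, in the units of the state.
- robot.read_state(): the state, without advancing time (a new reading comes with each control period).
- robot.read_camera(name): name is "scene" or "side" or "wrist"; returns the picture (420x560x3 uint8, blue, green, red); there is no depth.
- robot.calibration(name): a dict with "vertical_fov" (degrees; the focal length in pixels is half the picture's height over the tangent of half this angle, whatever the lens; pixels are square), "cx", "cy" (the principal point, pixels), "rvec" (rotation vector, rad) and "tvec" (3), from world to camera coordinates, as OpenCV has them. Camera axes: x right, y down, z forward; pixel columns grow to the right and rows downward; lengths in m; the calibration is good to about 2 mm. The wrist camera is an equidistant fisheye: a pixel r from the principal point sees the ray r / f radians off the axis. A picture is of the moment at which its call begins: read the wrist's pose just before it. calibration takes no time and is no camera call; for the wrist camera it gives the pose at the moment of the call.
- robot.close_job(): hands the job in; it is judged then, once.
Trained networks look in the newest picture that a camera, given by its name, has taken for a name from the list of things; names that differ only in an ending like _2 or _b are one class to them, and where a whole thing is asked for, a point or a joint stands for the part that bears it (a point fixed in the world has none). Each returns a list of dicts, best first, with "conf" (0 to 1); they miss things now and then, are a little off and sometimes report something else, mostly with a low value. They report only what shows in the picture. A call takes as long as a camera call. They do not tell look-alikes from the thing itself.
- robot.recognise(camera, query): "centre" ([x, y, z] in m, in world coordinates, good to about 4 mm: the middle of the surface that is visible of it).
- robot.regions_of(camera, query): "pixels" (420x560 bool, what is visible of it).
- robot.landmark_of(camera, query): "centre" ([x, y, z] in m, in world coordinates, good to about 4 mm: a listed point, or the origin of a listed thing).
The state is a dict: "t": time; "q": joint angles; "dq": joint speeds; "joint_torque": joint torques, N m; "tool_pos": TCP position; "orientation": TCP orientation; "force": force on the tool from outside, world axes, zero at the start; "wrist_torque": the same for the moment, N m; "opening": finger opening in m; "gripper_force": force on a finger pad.
Only numpy, scipy, OpenCV 4.12 (cv2) and the standard library are available. Lean on these libraries where they do the work, as an engineer would, in place of code of your own. Each camera call takes 0.05 s, during which the arm holds its last target. There are 200 camera calls.

## Working session

There is one attempt and no reset: what is moved stays moved. The work goes in short steps, Python scripts to look and compute and a tool call to move; the robot and the scene stay as the last step left them, time stands still between calls to the robot, and variables do not carry over. Pictures are saved under pics/ and viewed, at most 10 in all, crops included, and the job is handed in when it is done.

Besides the shell and the picture viewer there is one more tool, called after ">>>" by a JSON object that holds its "method" and its "body", one argument or row to a line. play_rows: Moves the arm, as the interface text tells. Its arguments: {"type":"object","properties":{"increments":{"type":"string"},"force":{"type":"number"}},"required":["increments"]}

```bash
mkdir -p pics; cat > h.py <<'E'
import numpy as np, cv2
from plant import robot
from scipy.spatial.transform import Rotation as R
def f(c): return 210/np.tan(np.radians(c["vertical_fov"])/2)
def ray(name,u,v,c=None):
    c=c or robot.calibration(name); d=np.array([u-c["cx"],v-c["cy"]])/f(c)
    if name=="wrist":
        r=np.hypot(*d); k=np.sin(r)/r if r>1e-9 else 1; d=np.array([d[0]*k,d[1]*k,np.cos(r)])
    else: d=np.array([d[0],d[1],1.])
    M=R.from_rotvec(np.ravel(c["rvec"])).as_matrix(); t=np.ravel(c["tvec"])
    d=M.T@d; return -M.T@t, d/np.linalg.norm(d)
def proj(name,p,c=None):
    c=c or robot.calibration(name)
    M=R.from_rotvec(np.ravel(c["rvec"])).as_matrix(); x=M@np.array(p)+np.ravel(c["tvec"])
    if name=="wrist":
        r=np.hypot(x[0],x[1]); th=np.arctan2(r,x[2]); d=x[:2]/max(r,1e-9)*th
    else: d=x[:2]/x[2]
    return d*f(c)+[c["cx"],c["cy"]]
def tri(rays):
    A=0;b=0
    for o,d in rays:
        P=np.eye(3)-np.outer(d,d); A=A+P; b=b+P@o
    return np.linalg.solve(A,b)
def atz(r,z): o,d=r; return o+d*(z-o[2])/d[2]
E
python3 - <<'E'
from h import *
np.set_printoptions(precision=4,suppress=True)
for n in ["scene","side","wrist"]:
    im=robot.read_camera(n); cv2.imwrite(f"pics/{n}0.png",im)
    for q in ["camera","port_mouth","ring_centre","microscope","case"]:
        for r in robot.landmark_of(n,q): print(n,q,np.round(r["centre"],4),round(r["conf"],2))
s=robot.read_state(); print(s)
a=cv2.imread("pics/scene0.png");
E
```

```text
scene camera [ 0.4959  0.0424 -0.0004] 0.77
scene camera [0.5115 0.182  0.0132] 0.57
scene port_mouth [ 0.522  -0.1468  0.2485] 0.84
scene case [0.5127 0.1827 0.0004] 0.85
side camera [ 0.5321  0.3132 -0.0008] 0.69
side camera [0.515  0.1765 0.0094] 0.53
side camera [ 0.5144 -0.1446  0.2352] 0.33
side port_mouth [ 0.5125 -0.1479  0.2504] 0.61
side port_mouth [ 0.5137 -0.1472 -0.004 ] 0.38
side ring_centre [ 0.5161 -0.1458  0.2341] 0.61
side microscope [ 0.5115 -0.1439 -0.0065] 0.83
side microscope [ 0.7807 -0.0209  0.0002] 0.49
side case [ 0.5142  0.1788 -0.001 ] 0.92
wrist ring_centre [0.2692 0.31   0.0001] 0.2
{'t': 0.9, 'q': array([ 1.1896,  0.1304,  1.4882,  0.    ,  1.523 , -0.0854]), 'dq': array([-0.0003, -0.0009,  0.0016, -0.0005,  0.    ,  0.0007]), 'joint_torque': array([  0.0003, -55.9719, -49.2082,   0.0773,   0.0218,   0.0001]), 'tool_pos': array([0.1749, 0.574 , 0.2187]), 'orientation': array([0.4629, 3.1073, 0.0002]), 'force': array([ 0.9202,  0.4494, -0.5795]), 'wrist_torque': array([0.0074, 0.0407, 0.0412]), 'gripper_force': 0.0, 'opening': 0.09315655576134846}
```

View pics/scene0.png

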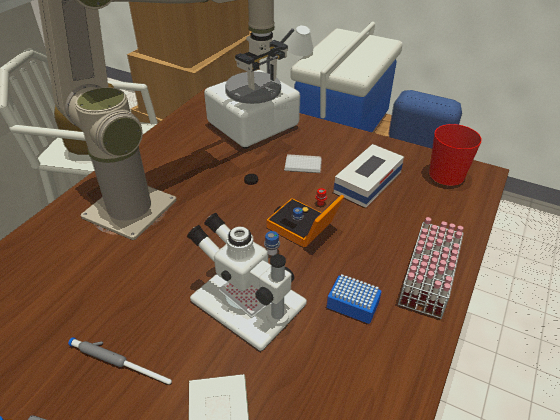

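View pics/side0.png

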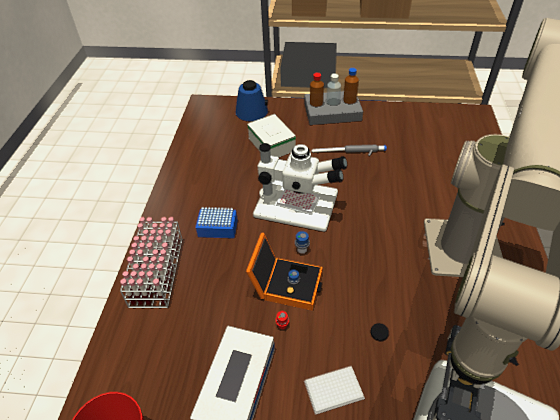

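View pics/wrist0.png

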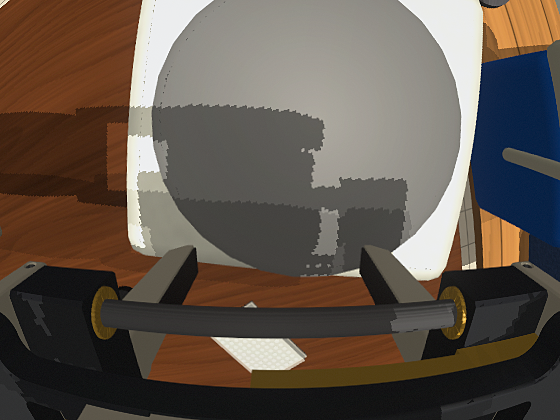

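The scene view shows the microscope with its port at about (239,235). The case holds a blue camera at (298,213), with a larger blue one standing at (272,240) and a red one at (321,197). The side view has the same things at (300,153), (293,276), (302,242) and (282,319). The wrist view does not show any of them yet.

```bash
python3 - <<'E'
from h import *
np.set_printoptions(precision=4,suppress=True)
print("case edge", [atz(ray("side",*p),z) for p,z in [((313,307),0.0),((322,262),0.036)]], atz(ray("side",314,298),.036))
print("lid base", atz(ray("side",249,292),.036), "foot", atz(ray("side",254,214),.0),atz(ray("side",326,229),0))
# camera in the case: body tops by blue pixels near both views
out=[]
for n,(u,v) in [("scene",(298,212)),("side",(293,276))]:
    im=cv2.imread(f"pics/{n}0.png"); hsv=cv2.cvtColor(im,cv2.COLOR_BGR2HSV)
    m=cv2.inRange(hsv,(95,90,30),(125,255,255)); w=np.zeros_like(m); w[v-14:v+15,u-14:u+15]=255
    ys,xs=np.nonzero(m&w); c=((xs.min()+xs.max())/2,(ys.min()+ys.max())/2); print(n,c,len(xs),xs.min(),xs.max(),ys.min(),ys.max()); out.append(ray(n,*c))
print("cam body mid",tri(out))
big=cv2.resize(cv2.imread("pics/scene0.png")[190:290,190:320],None,fx=6,fy=6,interpolation=2)
big2=cv2.resize(cv2.imread("pics/side0.png")[130:230,240:370],None,fx=6,fy=6,interpolation=2)
for n in ("scene","side"): print(n,"pred mouth",proj(n,(.516,-.147,.25)))
from h import R
s=robot.read_state(); M=R.from_rotvec(s["orientation"]).as_matrix(); print(M)
c=robot.calibration("wrist"); o,d=ray("wrist",c["cx"],c["cy"]); print("wristcam in tool",M.T@(o-s["tool_pos"]),M.T@d)
E
```

```text
case edge [array([0.4514, 0.2457, 0.    ]), array([0.4321, 0.1133, 0.036 ])] [0.4498 0.239  0.036 ]
lid base [0.6329 0.2335 0.036 ] foot [ 0.6662 -0.0965  0.    ] [ 0.4235 -0.0477  0.    ]
scene (np.float64(297.5), np.float64(212.5)) 73 293 302 207 218
side (np.float64(297.0), np.float64(275.5)) 106 288 306 262 289
cam body mid [0.5087 0.1821 0.0529]
scene pred mouth [237.3913 232.6068]
side pred mouth [299.9605 148.3703]
[[-0.9566  0.2915  0.    ]
 [ 0.2915  0.9566  0.0001]
 [ 0.      0.0001 -1.    ]]
wristcam in tool [ 0.0749 -0.001  -0.1662] [-0.2713 -0.0005  0.9625]
```

>>> {"method": "play_rows", "body": {
  "increments": "-20 -13 0 -1 -1; -50 -32 0 -2 -1; -90 -58 0 -3 -1; -130 -83 0 -4 -1; -170 -109 0 -5 -1; -210 -134 0 -6 -1; -250 -160 0 -7 -1; -290 -185 0 -8 -1; -330 -211 0 -9 -1; -370 -236 0 -9 -1; -405 -259 0 -9 -1; -425 -272 0 -9 -1; -435 -278 0 -9 -1; -435 -278 0 -9 -1; -435 -278 0 -9 -1; -435 -278 0 -9 -1; -435 -278 0 -9 -1"
}}

```text
t: 2.6
tool_pos: [0.5093, 0.1824, 0.2187]
orientation: [0.215, 3.134, 0.0]
force: [-0.6, 0.5, -0.7]
opening: 0.0929
gripper_force: 0.0
```

```bash
python3 - <<'E'
from h import *
np.set_printoptions(precision=4,suppress=True)
s=robot.read_state(); print(s["t"],s["tool_pos"],s["orientation"],s["q"],s["wrist_torque"],s["force"])
c=robot.calibration("wrist"); im=robot.read_camera("wrist"); cv2.imwrite("pics/w1.png",im)
for r in robot.landmark_of("wrist","camera")+robot.recognise("wrist","camera"): print(r)
for z in (.036,.064): print(proj("wrist",(.5087,.1821,z),c))
E
```

```text
2.6 [0.5093 0.1824 0.2187] [0.215  3.1342 0.0004] [ 0.2489 -0.0294  1.6532  0.0002  1.5177 -1.1849] [0.0122 0.0487 0.0209] [-0.6114  0.5277 -0.6997]
{'centre': [0.5125, 0.1814, 0.0088], 'conf': 0.82}
{'centre': [0.5005, 0.0439, -0.0029], 'conf': 0.65}
{'centre': [0.6296, 0.4878, -0.0032], 'conf': 0.58}
{'centre': [0.5334, 0.3097, -0.0003], 'conf': 0.57}
{'centre': [0.499, 0.052, 0.0655], 'conf': 0.97}
{'centre': [0.5286, 0.3118, 0.0545], 'conf': 0.83}
{'centre': [0.5072, 0.184, 0.0634], 'conf': 0.68}
[279.0853 190.8966]
[279.1264 196.6656]
```

View pics/w1.png

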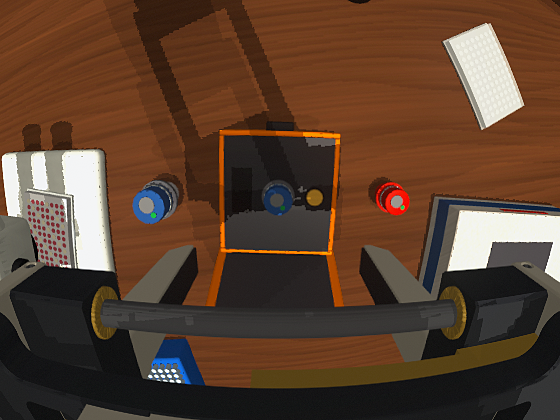

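The wrist view shows the case with the blue camera at (277,199), a gold disc beside it at (314,198), the larger blue camera at (155,203) and the red one at (393,201).

```bash
python3 - <<'E'
from h import *
np.set_printoptions(precision=4,suppress=True)
im=cv2.imread("pics/w1.png"); hsv=cv2.cvtColor(im,cv2.COLOR_BGR2HSV)
ims={"wrist":im,"side":cv2.imread("pics/side0.png"),"scene":cv2.imread("pics/scene0.png")}
rs=[]
for n,(u,v),k in [("wrist",(314,198),14),("side",(290,291),6),("scene",(305,209),6)]:
    h=cv2.cvtColor(ims[n],cv2.COLOR_BGR2HSV); m=cv2.inRange(h,(14,100,80),(32,255,255)); w=np.zeros_like(m); w[v-k:v+k+1,u-k:u+k+1]=255
    ys,xs=np.nonzero(m&w); print(n,len(xs),xs.mean() if len(xs) else 0,ys.mean(),xs.min(),xs.max(),ys.min(),ys.max())
    if len(xs)>3: rs.append(ray(n,(xs.min()+xs.max())/2,(ys.min()+ys.max())/2))
print("coin", tri(rs), tri(rs[:2]), [atz(r,.036) for r in rs],[atz(r,.045) for r in rs])
print("edges of coin .04",atz(ray("wrist",306,198),.04),atz(ray("wrist",322,198),.04))
big=np.hstack([cv2.resize(im[165:235,230:340],None,fx=7,fy=7,interpolation=2)]); cv2.imwrite("pics/w1z.png",big)
E
```

```text
wrist 215 314.2046511627907 197.22790697674418 306 322 189 205
side 41 289.3658536585366 290.3658536585366 284 293 287 297
scene 39 305.35897435897436 207.30769230769232 301 311 203 211
coin [0.522  0.2246 0.0409] [0.5228 0.2196 0.028 ] [array([0.521 , 0.2189, 0.036 ]), array([0.5221, 0.2249, 0.036 ]), array([0.5208, 0.236 , 0.036 ])] [array([0.5188, 0.2182, 0.045 ]), array([0.5214, 0.2308, 0.045 ]), array([0.5249, 0.2265, 0.045 ])]
edges of coin .04 [0.52   0.2098 0.04  ] [0.5223 0.2273 0.04  ]
```

View pics/w1z.png

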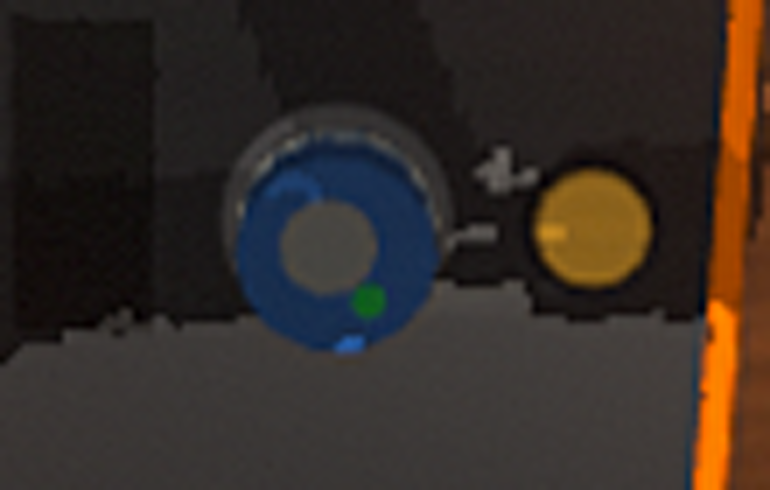

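The zoom shows the camera's grey top disc centred at zoom (328,247), which is wrist pixel (276.9,200.3). The gold disc looks flush with the foam.

```bash
python3 - <<'E'
from h import *
np.set_printoptions(precision=4,suppress=True)
s=robot.read_state(); M=R.from_rotvec(s["orientation"]).as_matrix()
r=ray("wrist",276.9,200.3); p=atz(r,.064); print(p, "flange-centre",atz(ray("wrist",230+337/7,165+217/7),.040))
side=ray("side",293.5,270); print("2-view",tri([r,side]),atz(side,.064))
print("tool delta mm",M.T@(p-s["tool_pos"])*1000)
E
```

```text
[0.5125 0.1789 0.064 ] flange-centre [0.5137 0.1799 0.04  ]
2-view [0.5103 0.1791 0.0777] [0.5122 0.1687 0.064 ]
tool delta mm [ -3.2366  -2.6316 154.7292]
```

>>> {"method": "play_rows", "body": {
  "increments": "-1 -1 20 0 -1; -3 -2 50 0 -1; -3 -3 80 0 -1; -3 -3 105 0 -1; -3 -3 120 0 -1; -3 -3 120 0 -1; -3 -3 120 0 -1; -3 -3 120 0 -1"
}}

```text
t: 3.55
tool_pos: [0.5138, 0.1782, 0.1006]
orientation: [0.217, 3.131, 0.001]
force: [0.0, -0.2, 0.8]
opening: 0.0928
gripper_force: 0.0
```

```bash
python3 - <<'E'
from h import *
np.set_printoptions(precision=4,suppress=True)
s=robot.read_state(); print(s["tool_pos"])
c=robot.calibration("wrist"); im=robot.read_camera("wrist"); cv2.imwrite("pics/w2.png",im)
p=np.round(proj("wrist",(.5127,.179,.064),c)).astype(int); print(p)
hsv=cv2.cvtColor(im,cv2.COLOR_BGR2HSV); m=cv2.inRange(hsv,(95,120,40),(125,255,255))
n,l,st,ce=cv2.connectedComponentsWithStats(m)
for i in range(1,n):
    if st[i][4]>150: print(st[i],ce[i])
x0,y0=max(p[0]-70,0),max(p[1]-60,0); print(x0,y0)
cv2.imwrite("pics/w2z.png",cv2.resize(im[y0:y0+120,x0:x0+140],None,fx=5,fy=5,interpolation=2))
E
```

```text
[0.5138 0.1782 0.1006]
[281 236]
[  74  210   53   56 1735] [101.9844 236.1712]
[ 261  210   44   47 1227] [282.3521 232.172 ]
[ 485  223   75   45 1190] [510.2076 239.3647]
211 176
```

View pics/w2z.png

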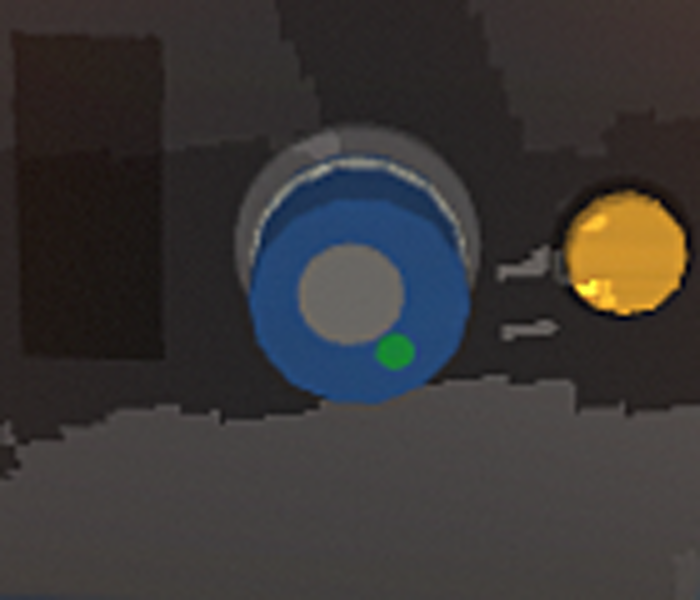

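The near view shows the top rim of the blue body centred at zoom (360,299), which is wrist pixel (283,235.8). The grey disc is off the centre by design.

```bash
python3 - <<'E'
from h import *
np.set_printoptions(precision=4,suppress=True)
s=robot.read_state(); M=R.from_rotvec(s["orientation"]).as_matrix()
r=ray("wrist",283,235.8); r1=ray("wrist",278.1,201.1)
# old camera pose: same orientation, TCP shift
r1=(r1[0]+np.array([.5093,.1824,.2187])-s["tool_pos"],r1[1])
p=tri([r,r1]); print("tri",p,atz(r,.064),atz(r1,.064))
q=atz(r,.064); print("delta",M.T@(q-s["tool_pos"])*1000)
E
```

```text
tri [0.5152 0.1803 0.0575] [0.5128 0.1804 0.064 ] [0.5135 0.1806 0.064 ]
delta [ 1.4404  2.0236 36.549 ]
```

>>> {"method": "play_rows", "body": {
  "increments": "1 2 15 0 -1; 1 2 35 0 -1; 1 2 50 0 -1; 1 2 57 0 -1; 1 2 57 0 -1; 1 2 57 0 -1; 1 2 57 0 -1; 1 2 57 0 1; 1 2 57 0 1; 1 2 57 0 1; 1 2 57 0 1; 1 2 57 0 1; 1 2 57 0 1; 1 2 57 0 1; 1 2 57 0 1",
  "force": 15
}}

```text
t: 5.1
tool_pos: [0.5118, 0.18, 0.0416]
orientation: [-0.218, -3.134, 0.0]
force: [0.4, 0.6, 0.1]
opening: 0.034
gripper_force: 0.0
```

>>> {"method": "play_rows", "body": {
  "increments": "0 0 0 0 1; 0 0 0 0 1; 0 0 0 0 1; 0 0 0 0 1"
}}

```text
t: 5.5
tool_pos: [0.5118, 0.18, 0.0416]
orientation: [0.218, 3.134, 0.0]
force: [0.6, 0.2, -0.3]
opening: 0.0297
gripper_force: 15.0
```

>>> {"method": "play_rows", "body": {
  "increments": "0 0 -8 0 1; 0 0 -25 0 1; 0 0 -60 0 1; 0 0 -100 0 1; 0 0 -140 0 1; 0 0 -180 0 1; 0 0 -220 0 1; 0 0 -255 0 1; 0 -15 -285 0 1; 0 -45 -300 0 1; 0 -85 -300 0 1; 0 -125 -300 0 1; 0 -165 -300 0 1; 0 -205 -300 0 1; 0 -230 -300 0 1; 0 -240 -300 0 1; 0 -240 -300 0 1; 0 -240 -300 0 1; 0 -240 -300 0 1"
}}

```text
t: 7.4
tool_pos: [0.4788, -0.0566, 0.3417]
orientation: [0.215, 3.134, 0.001]
force: [0.8, 1.5, -2.0]
opening: 0.0295
gripper_force: 15.0
```

```bash
python3 - <<'E'
from h import *
np.set_printoptions(precision=4,suppress=True)
s=robot.read_state(); print(s["t"],s["tool_pos"],s["q"],s["opening"],s["gripper_force"])
c=robot.calibration("wrist"); im=robot.read_camera("wrist"); cv2.imwrite("pics/w3.png",im)
import pickle; pickle.dump(c,open("w3.pkl","wb"))
print(proj("wrist",(.516,-.147,.25),c))
for q in ("port_mouth","ring_centre"): print(robot.landmark_of("wrist",q))
E
```

```text
7.4 [ 0.4788 -0.0566  0.3417] [-0.2243 -0.2074  1.5957  0.0004  1.7533 -1.6577] 0.02950829576171567 14.999871701002121
[185.6134 266.8506]
[{'centre': [0.5137, -0.1454, 0.252], 'conf': 0.88}, {'centre': [0.6491, -0.4643, -0.0025], 'conf': 0.17}]
[{'centre': [0.5132, -0.1423, 0.2383], 'conf': 0.88}, {'centre': [0.5136, -0.1484, 0.252], 'conf': 0.49}]
```

View pics/w3.png

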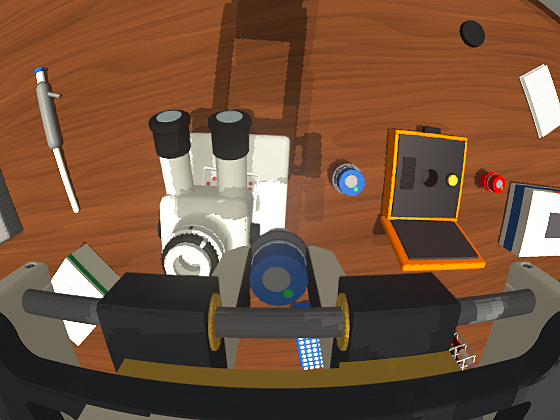

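The wrist view shows the camera held at (278,268), the now empty foam hole at (429,178), and the port mouth at about (185,265), partly hidden by the gripper. I'll move so that the mouth shows clearly.

>>> {"method": "play_rows", "body": {
  "increments": "-15 0 0 0 1; -45 0 0 0 1; -70 0 0 0 1; -80 0 0 0 1; -80 0 0 0 1; -80 0 0 0 1; -80 0 0 0 1"
}}

```text
t: 8.25
tool_pos: [0.5572, -0.0685, 0.342]
orientation: [0.217, 3.134, -0.0]
force: [-0.1, 0.4, -0.7]
opening: 0.0296
gripper_force: 15.0
```

```bash
python3 - <<'E'
from h import *
import pickle
s=robot.read_state(); c=robot.calibration("wrist"); im=robot.read_camera("wrist"); cv2.imwrite("pics/w4.png",im); pickle.dump((s,c),open("w4.pkl","wb"))
p=proj("wrist",(.515,-.146,.25),c); print(s["tool_pos"],p)
for q in ("port_mouth","ring_centre"): print(robot.landmark_of("wrist",q))
x0,y0=(np.round(p)-[50,40]).astype(int); print(x0,y0)
cv2.imwrite("pics/w4z.png",cv2.resize(im[y0:y0+80,x0:x0+100],None,fx=7,fy=7,interpolation=2))
E
```

```text
[ 0.55722302 -0.06853782  0.34201513] [180.22302732 178.16678432]
[{'centre': [0.5142, -0.1449, 0.2503], 'conf': 0.83}]
[{'centre': [0.5172, -0.1409, 0.2359], 'conf': 0.61}]
130 138
```

View pics/w4z.png

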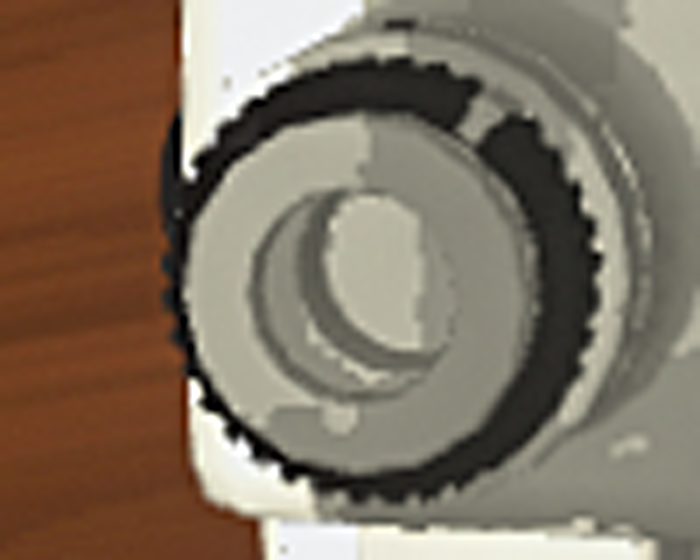

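>>> {"method": "play_rows", "body": {
  "increments": "0 -20 0 0 1; 0 -60 0 0 1; 0 -100 0 0 1; 0 -140 0 0 1; 0 -170 0 0 1; 0 -180 0 0 1; 0 -180 0 0 1; 0 -180 0 0 1; 0 -180 0 0 1"
}}

```text
t: 9.3
tool_pos: [0.5333, -0.2457, 0.3419]
orientation: [0.215, 3.134, 0.0]
force: [-0.4, 0.8, -0.3]
opening: 0.03
gripper_force: 15.0
```

```bash
python3 - <<'E'
from h import *
import pickle
s=robot.read_state(); c=robot.calibration("wrist"); im=robot.read_camera("wrist"); cv2.imwrite("pics/w5.png",im); pickle.dump((s,c),open("w5.pkl","wb"))
p=proj("wrist",(.515,-.146,.25),c); print(s["tool_pos"],p)
for q in ("port_mouth","ring_centre"): print(robot.landmark_of("wrist",q))
x0,y0=(np.round(p)-[50,40]).astype(int); print(x0,y0)
cv2.imwrite("pics/w5z.png",cv2.resize(im[y0:y0+80,x0:x0+100],None,fx=7,fy=7,interpolation=2))
E
```

```text
[ 0.5333481  -0.24565897  0.34193666] [394.41094026 178.20700481]
[{'centre': [0.5122, -0.1467, 0.2505], 'conf': 0.8}]
[{'centre': [0.3734, -0.4484, 0.0023], 'conf': 0.75}, {'centre': [0.5154, -0.142, 0.2369], 'conf': 0.73}]
344 138
```

View pics/w5z.png

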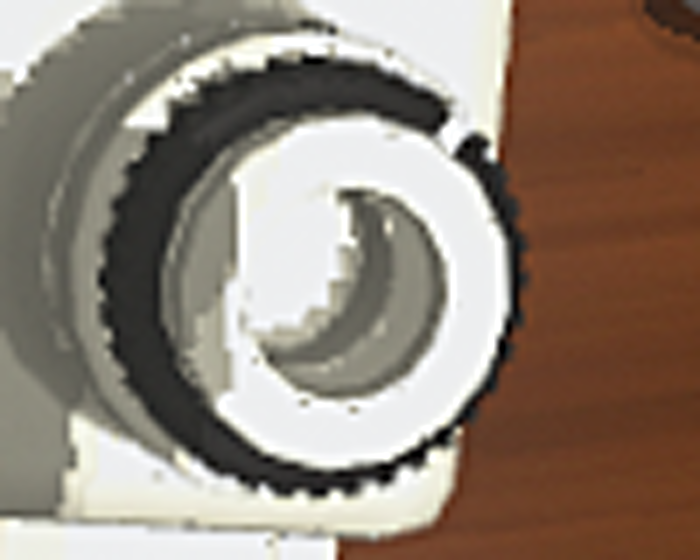

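Both near views show the collar top and bore as concentric ellipses. In the first the centre is zoom (355,292), and in the second zoom (344,292).

```bash
python3 - <<'E'
from h import *
import pickle
np.set_printoptions(precision=4,suppress=True)
s4,c4=pickle.load(open("w4.pkl","rb")); s5,c5=pickle.load(open("w5.pkl","rb"))
a=ray("wrist",180.3,179.3,c4); b=ray("wrist",392.7,179.3,c5)
p=tri([a,b]); print(p,atz(a,.25),atz(b,.25))
# held camera: top rim in w5/w4 vs tool: blue blob
for n,c,s in (("w4",c4,s4),("w5",c5,s5)):
    im=cv2.imread(f"pics/{n}.png"); hsv=cv2.cvtColor(im,cv2.COLOR_BGR2HSV); m=cv2.inRange(hsv,(95,100,30),(125,255,255)); 
    k,l,st,ce=cv2.connectedComponentsWithStats(m)
    for i in range(1,k):
        if st[i][4]>800: print(n,st[i],ce[i])
    M=R.from_rotvec(s["orientation"]).as_matrix()
    for off in ([0,0,-.022],): print("pred top centre at TCP",proj("wrist",s["tool_pos"]+M@np.array(off),c))
    # pixel scale
    print(proj("wrist",s["tool_pos"]+M@np.array([.01,0,-.022]),c))
s=robot.read_state(); M=R.from_rotvec(s["orientation"]).as_matrix(); print(M)
t=np.array([.514,-.146,.342]); print(M.T@(t-s["tool_pos"])*1000,s["wrist_torque"],s["force"],s["q"])
E
```

```text
[ 0.5162 -0.1469  0.2478] [ 0.5159 -0.1461  0.25  ] [ 0.5158 -0.1476  0.25  ]
w4 [ 249  244   60   64 2302] [279.3149 273.6811]
pred top centre at TCP [280.3912 278.5968]
[280.4762 260.3511]
w5 [ 249  244   60   61 2224] [278.3746 272.6767]
w5 [ 64 320  41  40 947] [ 83.5428 336.7709]
pred top centre at TCP [280.3947 278.6424]
[280.4799 260.3967]
[[-0.9906  0.1367  0.0003]
 [ 0.1367  0.9906  0.    ]
 [-0.0003  0.0001 -1.    ]]
[32.7891 96.3636 -0.1715] [-0.0031  0.0142 -0.0044] [-0.4665  0.077  -1.4575] [-0.5195  0.079   1.3212  0.0002  1.7411 -1.9531]
```

>>> {"method": "play_rows", "body": {
  "increments": "8 15 0 0 1; 16 45 0 0 1; 26 75 0 0 1; 31 92 0 0 1; 31.5 95.5 15 0 1; 31.5 95.5 35 0 1; 31.5 95.5 48 0 1; 31.5 95.5 52 0 1; 31.5 95.5 52 0 1; 31.5 95.5 52 0 1; 31.5 95.5 52 0 1; 31.5 95.5 52 0 1"
}}

```text
t: 10.65
tool_pos: [0.5153, -0.1484, 0.2905]
orientation: [0.218, 3.133, -0.001]
force: [0.1, -0.3, -1.3]
opening: 0.0295
gripper_force: 15.0
```

```bash
python3 - <<'E'
from h import *
np.set_printoptions(precision=4,suppress=True)
s=robot.read_state(); M=R.from_rotvec(s["orientation"]).as_matrix(); print(s["tool_pos"],M.T@(np.array([.515,-.1468,.288])-s["tool_pos"])*1000,s["force"],s["wrist_torque"])
# check: sleeve/port relation from fixed views
ims=[]
for n in ("scene","side"):
    im=robot.read_camera(n); p=proj(n,(.5159,-.1469,.262)); u,v=np.round(p).astype(int)
    ims.append(cv2.resize(im[v-25:v+25,u-30:u+30],(390,325),interpolation=2)); print(n,p,u-30,v-25)
cv2.imwrite("pics/chk.png",np.hstack(ims))
E
```

```text
[ 0.5153 -0.1484  0.2905] [0.5309 1.5365 2.4984] [ 0.086  -0.2912 -1.2986] [ 0.0367 -0.0041  0.044 ]
scene [237.1048 228.8337] 207 204
side [300.0068 145.2849] 270 120
```

>>> {"method": "play_rows", "body": {
  "increments": "0 0 0 0 1"
}}

```text
t: 10.85
tool_pos: [0.515, -0.1482, 0.2899]
orientation: [0.218, 3.134, -0.0]
force: [-0.9, 0.8, -1.0]
opening: 0.0302
gripper_force: 15.0
```

>>> {"method": "play_rows", "body": {
  "increments": "0 0 0 0 1"
}}

```text
t: 10.95
tool_pos: [0.515, -0.1482, 0.2897]
orientation: [0.218, 3.134, -0.0]
force: [-0.2, 0.1, -1.4]
opening: 0.0295
gripper_force: 15.0
```

>>> {"method": "play_rows", "body": {
  "increments": "0 0 0 0 1"
}}

```text
t: 11.05
tool_pos: [0.515, -0.1481, 0.2896]
orientation: [0.218, 3.134, -0.0]
force: [0.1, 0.2, -1.0]
opening: 0.0297
gripper_force: 15.0
```

>>> {"method": "play_rows", "body": {
  "increments": "0 1 0 0 1; 0 1.3 2 0 1; 0 1.3 4 0 1; 0 1.3 6 0 1; 0 1.3 7 0 1; 0 1.3 8 0 1; 0 1.3 9 0 1; 0 1.3 9 0 1"
}}

```text
t: 11.85
tool_pos: [0.5151, -0.1468, 0.2805]
orientation: [-0.218, -3.134, -0.0]
force: [-0.3, -1.1, -1.1]
opening: 0.0294
gripper_force: 15.0
```

>>> {"method": "play_rows", "body": {
  "increments": "0 0 1 0 1; 0 0 1.5 0 1; 0 0 2 0 1; 0 0 2.5 0 1; 0 0 3 0 1; 0 0 3 0 1"
}}

```text
t: 12.45
tool_pos: [0.5151, -0.1468, 0.2775]
orientation: [-0.218, -3.134, -0.0]
force: [0.2, 0.8, -0.8]
opening: 0.0295
gripper_force: 15.0
```

>>> {"method": "play_rows", "body": {
  "increments": "0 0 1 0 1; 0 0 2 0 1; 0 0 3 0 1; 0 0 4 0 1; 0 0 4 0 1"
}}

```text
t: 12.95
tool_pos: [0.5151, -0.1468, 0.2734]
orientation: [-0.218, -3.134, -0.0]
force: [-0.1, 0.6, -0.9]
opening: 0.0296
gripper_force: 15.0
```

>>> {"method": "play_rows", "body": {
  "increments": "0 0 2 0 1; 0 0 4 0 1; 0 0 6 0 1; 0 0 8 0 1; 0 0 10 0 1; 0 0 12 0 1; 0 0 13 0 1; 0 0 14 0 1; 0 0 14 0 1"
}}

```text
t: 13.85
tool_pos: [0.5151, -0.1468, 0.2595]
orientation: [-0.218, -3.134, -0.0]
force: [0.2, -0.1, -1.7]
opening: 0.0293
gripper_force: 15.0
```

>>> {"method": "play_rows", "body": {
  "increments": "0 0 1 0 1; 0 0 2 0 1; 0 0 3 0 1; 0 0 3 0 1"
}}

```text
t: 14.25
tool_pos: [0.5151, -0.1468, 0.2564]
orientation: [-0.218, -3.134, -0.0]
force: [-0.4, -0.1, -0.5]
opening: 0.0291
gripper_force: 15.0
```

>>> {"method": "play_rows", "body": {
  "increments": "0 0 0.5 0 1; 0 0 1 0 1; 0 0 1 0 1"
}}

```text
t: 14.55
tool_pos: [0.5152, -0.1469, 0.2556]
orientation: [0.218, 3.134, -0.0]
force: [0.0, -0.4, -0.9]
opening: 0.0295
gripper_force: 15.0
```

>>> {"method": "play_rows", "body": {
  "increments": "0 0 0 0 -1; 0 0 0 0 -1; 0 0 0 0 -1; 0 0 0 0 -1; 0 0 0 0 -1; 0 0 0 0 -1; 0 0 0 0 -1; 0 0 0 0 -1; 0 0 0 0 -1; 0 0 0 0 -1"
}}

```text
t: 15.55
tool_pos: [0.5151, -0.1469, 0.2556]
orientation: [-0.218, -3.134, -0.0]
force: [0.2, 0.3, -0.6]
opening: 0.0931
gripper_force: 0.0
```

```bash
python3 - <<'E'
from h import *
np.set_printoptions(precision=4,suppress=True)
s=robot.read_state(); M=R.from_rotvec(s["orientation"]).as_matrix(); print(s["tool_pos"],s["force"],s["wrist_torque"],s["opening"],s["q"])
a=[]
im=robot.read_camera("wrist"); cv2.imwrite("pics/w6.png",im)
for r in robot.landmark_of("wrist","camera")+robot.recognise("wrist","camera"): print(r)
ims=[cv2.resize(im[170:330,180:380],(450,360),interpolation=2)]
n="side"; sd=robot.read_camera(n); u,v=np.round(proj(n,(.5159,-.1469,.255))).astype(int)
ims.append(cv2.resize(sd[v-30:v+30,u-30:u+30],(340,360),interpolation=2)); cv2.imwrite("pics/chk2.png",np.hstack(ims))
for z in (.278,): print(proj("wrist",(.5159,-.1469,z)))
E
```

```text
[ 0.5151 -0.1469  0.2556] [ 0.2258  0.3132 -0.5711] [-0.0053 -0.067  -0.0368] 0.09312965109534448 [-0.3735 -0.057   1.6132  0.      1.5854 -1.8055]
{'centre': [0.5133, -0.1468, 0.2234], 'conf': 0.91}
{'centre': [0.5342, 0.3117, -0.0015], 'conf': 0.8}
{'centre': [0.5005, 0.046, -0.0033], 'conf': 0.57}
{'centre': [0.506, -0.1444, 0.2787], 'conf': 0.89}
{'centre': [0.4972, 0.0365, 0.0654], 'conf': 0.68}
{'centre': [0.5318, 0.3006, 0.0284], 'conf': 0.54}
[280.4618 280.241 ]
```

View pics/chk2.png

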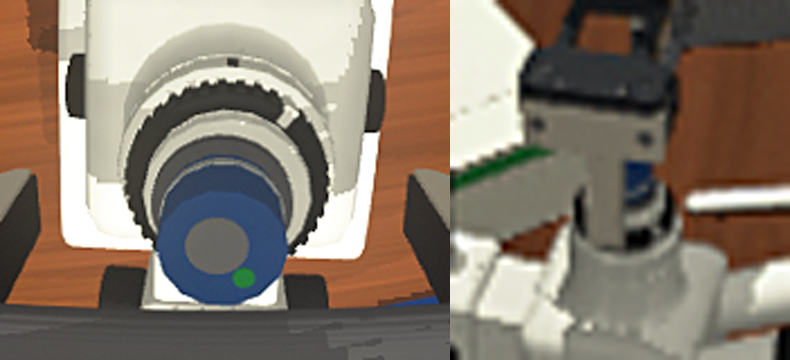

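The camera sits in the port with its top at crop (222,244), which matches the port axis. The open fingers are clear on both sides, so I'll lower onto the ring.

>>> {"method": "play_rows", "body": {
  "increments": "-0.8 0 4 0 -1; -0.8 0 9 0 -1; -0.8 0 14 0 -1; -0.8 0 17 0 -1; -0.8 0 19 0 -1; -0.8 0 19 0 -1; -0.8 0 19 0 -1; -0.8 0 19 0 -1"
}}

```text
t: 16.55
tool_pos: [0.5161, -0.147, 0.2369]
orientation: [0.218, 3.134, -0.0]
force: [-0.0, -0.0, -0.4]
opening: 0.093
gripper_force: 0.0
```

```bash
cat > m.py <<'E'
from h import *
s=robot.read_state(); M=R.from_rotvec(s["orientation"]).as_matrix()
yaw=np.degrees(np.arctan2(M[1,1],M[0,1]))
print("t %.2f pos %s yaw %.2f F %s T %s jt6 %.3f q6 %.4f op %.4f gf %.1f"%(s["t"],np.round(s["tool_pos"],4),yaw,np.round(s["force"],1),np.round(s["wrist_torque"],3),s["joint_torque"][5],s["q"][5],s["opening"],s["gripper_force"]))
E
python3 m.py
```

```text
t 16.55 pos [ 0.5161 -0.147   0.2369] yaw 82.05 F [-0.  -0.  -0.4] T [ 0.01  -0.019  0.027] jt6 -0.000 q6 -1.8052 op 0.0930 gf 0.0
```

>>> {"method": "play_rows", "body": {
  "increments": "0 0 0 0 1; 0 0 0 0 1; 0 0 0 0 1; 0 0 0 0 1; 0 0 0 0 1; 0 0 0 0 1; 0 0 0 0 1; 0 0 0 0 1; 0 0 0 0 1; 0 0 0 0 1",
  "force": 35
}}

```text
t: 17.55
tool_pos: [0.5161, -0.1457, 0.2366]
orientation: [0.216, 3.134, 0.003]
force: [-0.6, 6.1, 1.2]
opening: 0.0532
gripper_force: 35.0
```

```bash
python3 m.py
```

```text
t 17.55 pos [ 0.5161 -0.1457  0.2366] yaw 82.10 F [-0.6  6.1  1.2] T [ 0.937 -0.126  0.008] jt6 -0.031 q6 -1.8051 op 0.0532 gf 35.0
```

>>> {"method": "play_rows", "body": {
  "increments": "0 0.7 0 0 1; 0 1.3 0 0 1; 0 1.3 0 0 1; 0 1.3 0 2 1; 0 1.3 0 4 1; 0 1.3 0 6 1; 0 1.3 0 8 1"
}}

```text
t: 18.25
tool_pos: [0.5161, -0.1457, 0.2366]
orientation: [0.438, 3.111, 0.0]
force: [1.1, 2.0, 0.7]
opening: 0.0529
gripper_force: 35.0
```

```bash
python3 m.py
```

```text
t 18.25 pos [ 0.5161 -0.1457  0.2366] yaw 73.98 F [1.1 2.  0.7] T [ 0.327 -0.054  0.182] jt6 -0.574 q6 -1.6619 op 0.0529 gf 35.0
```

>>> {"method": "play_rows", "body": {
  "increments": "0 0 0 2 1; 0 0 0 4 1; 0 0 0 6 1"
}}

```text
t: 18.55
tool_pos: [0.5161, -0.1456, 0.2366]
orientation: [-0.6, -3.084, -0.0]
force: [0.0, 2.3, -0.4]
opening: 0.053
gripper_force: 35.0
```

```bash
python3 m.py
```

```text
t 18.55 pos [ 0.5161 -0.1456  0.2366] yaw 67.98 F [ 0.   2.3 -0.4] T [ 0.382 -0.129  0.169] jt6 -0.574 q6 -1.5572 op 0.0530 gf 35.0
```

>>> {"method": "play_rows", "body": {
  "increments": "0 0 0 2 1; 0 0 0 4 1"
}}

```text
t: 18.75
tool_pos: [0.5162, -0.1456, 0.2366]
orientation: [0.707, 3.061, 0.0]
force: [1.7, 2.2, 0.5]
opening: 0.0531
gripper_force: 35.0
```

```bash
python3 m.py
```

```text
t 18.75 pos [ 0.5162 -0.1456  0.2366] yaw 63.98 F [1.7 2.2 0.5] T [ 0.344 -0.114  0.177] jt6 -0.574 q6 -1.4873 op 0.0531 gf 35.0
```

>>> {"method": "play_rows", "body": {
  "increments": "0 0 0 2 1; 0 0 0 4 1"
}}

```text
t: 18.95
tool_pos: [0.5162, -0.1456, 0.2366]
orientation: [0.814, 3.034, 0.0]
force: [-0.0, 1.8, -0.4]
opening: 0.0531
gripper_force: 35.0
```

```bash
python3 m.py
```

```text
t 18.95 pos [ 0.5162 -0.1456  0.2366] yaw 59.98 F [-0.   1.8 -0.4] T [ 0.333 -0.154  0.155] jt6 -0.574 q6 -1.4175 op 0.0531 gf 35.0
```

>>> {"method": "play_rows", "body": {
  "increments": "0 0 0 2 1; 0 0 0 3 1"
}}

```text
t: 19.15
tool_pos: [0.5162, -0.1456, 0.2366]
orientation: [0.892, 3.012, 0.0]
force: [0.3, 1.8, 0.2]
opening: 0.0533
gripper_force: 35.0
```

```bash
python3 m.py
```

```text
t 19.15 pos [ 0.5162 -0.1456  0.2366] yaw 57.00 F [0.3 1.8 0.2] T [ 0.347 -0.1    0.201] jt6 0.124 q6 -1.3655 op 0.0533 gf 35.0
```

>>> {"method": "play_rows", "body": {
  "increments": "0 0 0 2 1; 0 0 0 4 1"
}}

```text
t: 19.35
tool_pos: [0.5162, -0.1456, 0.2366]
orientation: [0.997, 2.979, 0.0]
force: [1.6, 2.5, 0.0]
opening: 0.0531
gripper_force: 35.0
```

```bash
python3 m.py
```

```text
t 19.35 pos [ 0.5162 -0.1456  0.2366] yaw 53.00 F [1.6 2.5 0. ] T [ 0.421 -0.107  0.104] jt6 -0.592 q6 -1.2957 op 0.0531 gf 35.0
```

>>> {"method": "play_rows", "body": {
  "increments": "0 0 0 2 1; 0 0 0 4 1"
}}

```text
t: 19.55
tool_pos: [0.5162, -0.1456, 0.2366]
orientation: [1.1, 2.943, 0.0]
force: [1.9, 2.3, 0.8]
opening: 0.0532
gripper_force: 35.0
```

```bash
python3 m.py
```

```text
t 19.55 pos [ 0.5162 -0.1456  0.2366] yaw 49.00 F [1.9 2.3 0.8] T [ 0.416 -0.157  0.203] jt6 -0.541 q6 -1.2258 op 0.0532 gf 35.0
```

>>> {"method": "play_rows", "body": {
  "increments": "0 0 0 2 1; 0 0 0 4 1"
}}

```text
t: 19.75
tool_pos: [0.5162, -0.1456, 0.2366]
orientation: [1.202, 2.902, 0.0]
force: [0.9, 2.2, 0.7]
opening: 0.0528
gripper_force: 35.0
```

```bash
python3 m.py
```

```text
t 19.75 pos [ 0.5162 -0.1456  0.2366] yaw 45.00 F [0.9 2.2 0.7] T [ 0.443 -0.173  0.204] jt6 -0.502 q6 -1.1560 op 0.0528 gf 35.0
```

>>> {"method": "play_rows", "body": {
  "increments": "0 0 0 2 1"
}}

```text
t: 19.85
tool_pos: [0.5162, -0.1455, 0.2366]
orientation: [1.253, 2.881, 0.001]
force: [1.2, 2.8, -0.0]
opening: 0.0535
gripper_force: 35.0
```

```bash
python3 m.py
```

```text
t 19.85 pos [ 0.5162 -0.1455  0.2366] yaw 43.00 F [ 1.2  2.8 -0. ] T [ 0.418 -0.19   0.237] jt6 -0.482 q6 -1.1212 op 0.0535 gf 35.0
```

>>> {"method": "play_rows", "body": {
  "increments": "0 0 0 2 1"
}}

```text
t: 19.95
tool_pos: [0.5162, -0.1455, 0.2366]
orientation: [1.303, 2.859, 0.0]
force: [0.9, 1.9, 1.0]
opening: 0.0532
gripper_force: 35.0
```

```bash
python3 m.py
```

```text
t 19.95 pos [ 0.5162 -0.1455  0.2366] yaw 41.01 F [0.9 1.9 1. ] T [ 0.356 -0.164  0.291] jt6 -0.462 q6 -1.0863 op 0.0532 gf 35.0
```

>>> {"method": "play_rows", "body": {
  "increments": "0 0 0 2 1"
}}

```text
t: 20.05
tool_pos: [0.5162, -0.1455, 0.2366]
orientation: [1.352, 2.836, 0.001]
force: [0.3, 2.4, -0.3]
opening: 0.0529
gripper_force: 35.0
```

```bash
python3 m.py
```

```text
t 20.05 pos [ 0.5162 -0.1455  0.2366] yaw 39.01 F [ 0.3  2.4 -0.3] T [ 0.389 -0.163  0.274] jt6 -0.441 q6 -1.0514 op 0.0529 gf 35.0
```

>>> {"method": "play_rows", "body": {
  "increments": "0 0 0 0 1; 0 0 0 0 -1; 0 0 0 0 -1; 0 0 0 0 -1; 0 0 0 0 -1; 0 0 0 0 -1; 0 0 0 0 -1; 0 0 0 0 -1; 0 0 0 0 -1; 0 0 0 0 -1"
}}

```text
t: 21.05
tool_pos: [0.5161, -0.1457, 0.2366]
orientation: [-1.351, -2.836, 0.0]
force: [-0.0, -0.4, 0.3]
opening: 0.0926
gripper_force: 0.0
```

>>> {"method": "play_rows", "body": {
  "increments": "0 0 -8 0 -1; 0 0 -25 0 -1; 0 0 -50 0 -1; 0 0 -85 0 -1; 0 0 -110 0 -1; 0 0 -120 0 -1; 0 0 -120 0 -1; 0 0 -120 0 -1; 0 0 -120 0 -1; 0 0 -120 0 -1"
}}

```text
t: 22.05
tool_pos: [0.5156, -0.1455, 0.3549]
orientation: [-1.35, -2.834, 0.0]
force: [-0.2, 0.1, -0.6]
opening: 0.0928
gripper_force: 0.0
```

```bash
python3 - <<'E'
import m
from h import *
for n in ("wrist","side","scene"):
    im=robot.read_camera(n); cv2.imwrite(f"pics/end_{n}.png",im)
    print(n,[r for r in robot.landmark_of(n,"camera") if abs(r["centre"][1]+.146)<.03])
print(robot.landmark_of("wrist","ring_centre")[:1])
E
```

```text
t 22.05 pos [ 0.5156 -0.1455  0.3549] yaw 39.05 F [-0.2  0.1 -0.6] T [-0.022  0.044  0.01 ] jt6 -0.000 q6 -1.0523 op 0.0928 gf 0.0
wrist [{'centre': [0.5166, -0.144, 0.2218], 'conf': 0.96}]
side [{'centre': [0.5189, -0.1522, 0.2228], 'conf': 0.43}]
scene [{'centre': [0.5158, -0.1448, 0.2287], 'conf': 0.78}]
[]
```

```bash
python3 -c "
from plant import robot
print(robot.close_job())"
```

```text
the job is handed in; nothing more can be done
None
```

The camera is seated in the photo port and the ring is tightened to an estimated 0.12 N m climb (about 15 N on the sleeve, felt by torque and not measured directly); the job is handed in with the gripper clear, and no verdict was returned.

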